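# Turn a bark-faced block in the sloping carving clamp

### The arm

A 6-joint arm with a two-finger parallel gripper is mounted at the origin on the work surface. World frame = base frame: x ahead of the robot, y to its left, z up, the work surface at z = 0. Lengths are in mm, angles in rad, forces in N, time in s.
With the tool pointing down it reaches from about 350 to 775 mm from the base axis. Payload 7.3 kg.
Tool frame: the origin (TCP) lies midway between the tips of the shut fingers; the grasp point (between the pads) lies 19 mm behind it; z points along the fingers, y is the line along which they close (so a half turn about z gives the same grasp; the last joint's range is limited). The gripper opens to 92 mm and grips with 3 to 60 N. Pads are 19 mm wide; open, the fingers measure 130 mm over their backs; the gripper's body (75 mm by 190 mm) begins 47 mm behind the grasp point.
Start: joints at [1.005, 0.342, 1.524, -0, 1.275, -0.146], TCP at [213.967, 479.441, 226.741] pointing down, gripper open.
Joint ranges: [-2.53, 2.53], [-0.77, 2.02], [0.04, 2.7], [-1, 4.14], [0.28, 2.66], [-3.11, 3.11]. Speed limits (rad/s): [2.57, 2.57, 3.14, 3.14, 3.14, 3.14].

### API

Orientations are given as [roll, pitch, yaw] about the fixed x, y, z axes, in that order (R = Rz(yaw) Ry(pitch) Rx(roll)).
In Python, from plant import bot gives the robot as it stands.
- The arm moves only by the tool servo_tool, never from a script. Its argument "deltas" is a list of rows, each a list of 2 entries, a list of its own where there are three numbers: the shift along the tool's x, y, z in m, then the turn, a rotation vector about the tool's x, y, z in degrees. A call has 1 to 20 rows; each row shifts and turns the commanded pose from where the row before left it, along the tool's axes as they then stand; what a row does not reach is not made up. A row lasts 1/8 s, in which the tool goes at most 62.5 mm and 10.7 degrees, less where a joint would pass 70% of its speed; a pose out of reach is approached as far as the arm can. A call with a gripper value outside its range is refused whole. "fingers" is the opening, from 0 (shut) to 1 (fully open), set as the call begins (left out, the last holds). The fingers move at their own pace and stop on an object; the grip force is fixed at half the most. Time passes only in rows, so rows that do not move let the fingers close. It gives the time, the measured TCP pose, the force, the opening and the grip force at its end, in the units of the state.
- bot.get_obs(): the state, without advancing time (a new reading comes with each control period).
- bot.capture(name): name is "scene" or "top" or "wrist"; returns the picture (420x560x3 uint8, red, green, blue); there is no depth.
- bot.camera_model(name): a dict with "mtx" (3x3 intrinsics, pixels), "xyz" and "rotation" of the camera in the world. Camera axes: x right, y down, z forward; pixel columns grow to the right and rows downward; lengths in mm; the calibration is good to about 2 mm. A picture is of the moment at which its call begins: read the wrist's pose just before it. camera_model takes no time and is no camera call; for the wrist camera it gives the pose at the moment of the call.
- bot.close_job(): hands the job in; it is judged then, once.
The state is a dict: "time": time; "joint_positions": joint angles; "dq": joint speeds; "tau": joint torques, N m; "tool_pos": TCP position; "tcp_rot": TCP orientation; "contact_force": force on the tool from outside, world axes, zero at the start; "moment": the same for the moment, N m; "grip_width": finger opening in mm; "finger_force": force on a finger pad.
Only numpy, scipy, OpenCV 4.12 (cv2) and the standard library are available. Lean on these libraries where they do the work, as an engineer would, in place of code of your own. Each camera call takes 0.05 s, during which the arm holds its last target. There are 200 camera calls.

### The job

The wooden block is clamped in the sloping slide-jaw fixture with its dark bark face against the sliding jaw. Slide the jaw back by its red post, turn the block a quarter turn, still standing on the same end, so that the bark face looks up the slope towards the open high end of the fixture, and set it back flat on the bed against the low ledge and the fixed jaw. Then slide the jaw up again so the block is held snugly between the two jaws; leave the other things on the bench alone.

Things in the scene. Friction and masses are not known exactly. Their poses are not given: they have to be found in the camera images.
- bed: fixture's plywood bed, 155 mm up the slope x 230 mm across, sloping 28 degrees, low edge nearest the robot, on a fixed plywood base 180 x 270 mm. Axes: x up the slope (away from the robot), y level across towards the fixed jaw, z square off the bed. Origin on the bed surface in the corner between ledge (x = 0) and fixed jaw (y = 0). The block stands at x > 0, y < 0; the high end (+x) is open
- fixed_jaw (a point): middle of the fixed jaw's steel face at its top edge, bed coordinates (40, 0, 30) mm. The blue jaw covers bed x = 0 to 80, y = 0 to 22 mm and is 30 mm high
- ledge (a point): middle of the top edge of the low ledge's uphill face, bed coordinates (0, -70, 10) mm. The ledge is a blue strip 10 mm high, x = -15 to 0, y = -165 to 25 mm
- jaw (a joint): sliding jaw, blue with steel face, bed x = 0 to 80 mm, 30 mm high, 20 mm thick, with a carriage 22 mm high behind it to 60 mm from its face. Slides along the bed's y and stays where left; about 5 N moves it. Value in m, 0 to 0.055, growing as it opens: gap between the jaw faces = 0.040 + value
- jaw_post (a point): centre of the top of the red round post on the jaw's carriage, 20 mm diameter, square to the bed, from 22 to 80 mm off the bed; its axis is at x = 40 mm on the bed and 45 mm behind the sliding jaw's face (bed y = -(0.085 + joint value)). Good to pinch or push
- block: pale wooden block 66 (its x) x 50 (its y) x 70 mm (its z, square off the bed), about 0.18 kg, with a small dark mark on top. Origin at the centre of its underside. Its whole -y face (66 x 70 mm) is dark ridged bark, 6 mm thick, included in the 50 mm. At the start its axes lie along the bed's: 50 mm side between the jaws, bark against the sliding jaw
- bark (a point): centre of the bark face of the block, 25 mm from the block's upright centre line and 35 mm above its underside
- drawknife: 390 mm over its two wooden handles, blade 35 mm wide, lying on the bench, at most 28 mm high
- mallet: carver's hammer with wooden handle, 260 mm long, lying on the bench
- chisel: chisel-like hand tool, 220 mm, wooden handle, lying on the bench
- offcut: pale wood offcut 90 x 45 x 22 mm lying beside the fixture
- glue: white glue bottle, 60 mm diameter, 150 mm high, standing
- disc: turned wood disc, 90 mm diameter, 30 mm high
Not all that is in view belongs to the job. What is meant by the block is not orange, and is the larger of those in its own colour.

How it is judged (in metres and radians):
At the end, for the whole second after the job is handed in: The block stands flat on the bed (within 4 mm and 5 degrees), bark face up the slope and square to it within 5 degrees, within 9 mm of the low ledge and within 4 mm of the fixed jaw; the sliding jaw has closed to within 3 mm of the block's 66 mm length; the block is at rest (x of bark in the frame of bed between 0.046 and 0.059 m and angle between the z axis of block and the z axis of bed, either way round below 0.09 rad and angle between the y axis of block and the x axis of bed, either way round below 0.09 rad and z of block in the frame of bed between -0.004 and 0.004 m and y of block in the frame of bed between -0.037 and -0.029 m and value of joint jaw between 0.022 and 0.029 m and linear speed of block below 0.02 m/s); the robot touches nothing.
It fails at once if another thing on the bench (drawknife, mallet, chisel, offcut, glue bottle or disc) is moved more than 30 mm (distance of any of drawknife, mallet, chisel, offcut, glue, disc from where it was at the start of the episode above 0.03 m).
It also fails if it takes over 58 s, if anything falls off the work surface, if the arm or the gripper's body presses on something with over 40 N, if the wrist force passes 120 N, or if a joint passes its speed limit or range.

## Working session

There is one attempt and no reset: what is moved stays moved. The work goes in short steps, Python scripts to look and compute and a tool call to move; the robot and the scene stay as the last step left them, time stands still between calls to the robot, and variables do not carry over. Pictures are saved under pics/ and viewed, at most 10 in all, crops included, and the job is handed in when it is done.

Besides the shell and the picture viewer there is one more tool, called by a JSON object that holds its "fn" and its "kwargs", one argument or row to a line. servo_tool: Moves the arm, as the interface text tells. Its arguments: {"type":"object","properties":{"deltas":{"type":"array"},"fingers":{"type":"number"}},"required":["deltas"]}

```bash
ls; mkdir -p pics
python3 - <<'E'
from plant import bot
import cv2
o=bot.get_obs();print({k:o[k] for k in('time','tool_pos','tcp_rot','grip_width','contact_force')})
for n in("scene","top"):
    im=bot.capture(n);cv2.imwrite(f"pics/{n}0.png",im[:,:,::-1]);print(n,bot.camera_model(n))
E
```

```text
pics
{'time': 0.0, 'tool_pos': array([213.74486946, 479.08552056, 226.05641338]), 'tcp_rot': array([-3.14008101e+00, -2.31661462e-04,  2.72175840e+00]), 'grip_width': 91.84626436142389, 'contact_force': array([-0.32791763,  0.28365426,  0.42260361])}
scene {'mtx': array([[460.87392889,   0.        , 278.7421319 ],
       [  0.        , 460.87392889, 210.97540824],
       [  0.        ,   0.        ,   1.        ]]), 'xyz': array([1144.22094028,  751.43438737,  820.14059583]), 'rotation': array([-2.20728453, -0.02355385,  2.50453141])}
top {'mtx': array([[473.51024511,   0.        , 273.18896645],
       [  0.        , 473.51024511, 216.66186013],
       [  0.        ,   0.        ,   1.        ]]), 'xyz': array([ 276.20230905,  -29.96697899, 1426.82528084]), 'rotation': array([-2.93334848e+00, -2.04026362e-03, -1.54208395e+00])}
```

View pics/scene0.png

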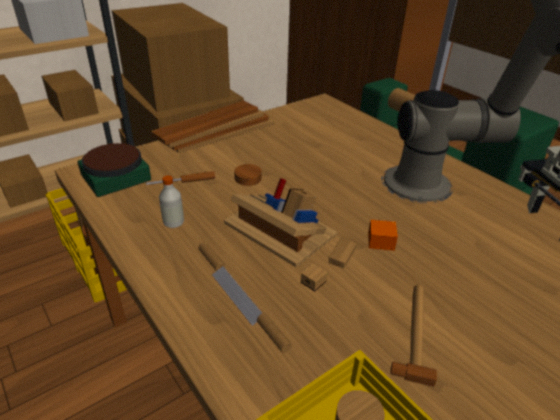

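View pics/top0.png

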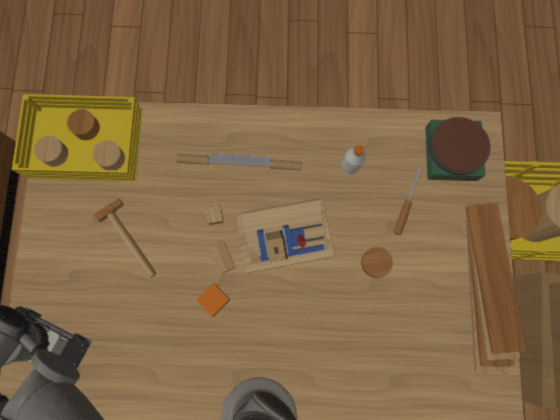

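The scene picture shows the fixture at about (285,225), with the block in it, and the drawknife at (245,295). In the top picture the fixture is at (287,236), fixed jaw on the left and red post at (301,241).

Things that could be taken for the block, in top-view pixels:
- Pale block in the fixture, (275,247).
- Small pale cube, (214,214).
- Offcut, (224,257).
- Orange cube, (213,299).

I choose the one in the fixture because it is pale, the larger one and clamped. Next I check it in close crops.

Run:
```python
import cv2,numpy as np
a=cv2.imread('pics/top0.png')[190:280,230:340];b=cv2.imread('pics/scene0.png')[170:265,220:345]
a=cv2.resize(a,None,fx=5,fy=5,interpolation=cv2.INTER_CUBIC)
b=cv2.resize(b,None,fx=6,fy=6,interpolation=cv2.INTER_CUBIC)
cv2.imwrite('pics/topc.png',a);cv2.imwrite('pics/scenec.png',b)
```

```text
(no output)
```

View pics/topc.png

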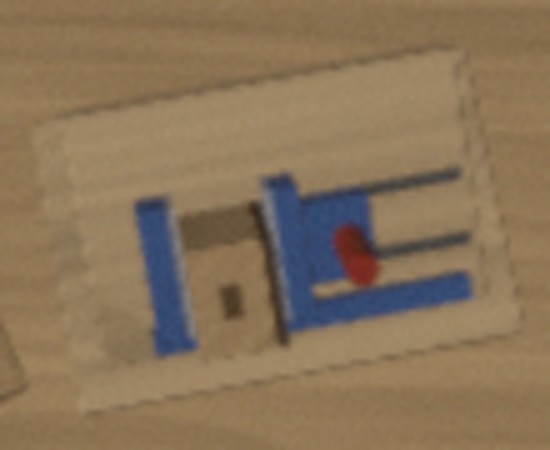

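View pics/scenec.png

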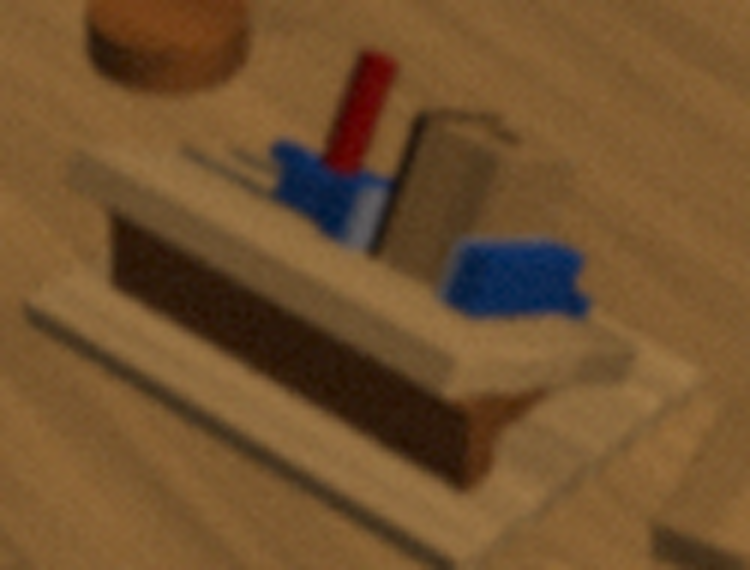

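The choice is confirmed: a pale block with a dark mark on top, at (232,300) in the top crop, and bark against the sliding jaw. The red post top is at (365,272) in the top crop and (379,58) in the scene crop. I fit the bed pose from both views.

```bash
cat > h.py <<'E'
import numpy as np,cv2,json
from scipy.optimize import least_squares
from scipy.spatial.transform import Rotation as R
def proj(c,P):
    Rc=R.from_euler('xyz',c['rotation']).as_matrix()
    q=(np.atleast_2d(P)-c['xyz'])@Rc; q=q@np.array(c['mtx']).T
    return q[:,:2]/q[:,2:]
def bedR(yaw,tilt=28): return R.from_euler('z',yaw).as_matrix()@R.from_euler('y',-tilt,degrees=True).as_matrix()
def fit(obs,cams,tiltfree=False,p0=(380,0,40,0.1)):
    # obs: list (cam idx, bed pt, pixel)
    def f(p):
        r=[]
        for k,b,u in obs:
            r.append((proj(cams[k],bedR(p[3],p[4] if tiltfree else 28)@np.array(b)+p[:3])[0]-u))
        return np.array(r).ravel()
    s=least_squares(f,list(p0)+([28] if tiltfree else []),x_scale=[10,10,10,.1]+([5] if tiltfree else []),loss='soft_l1')
    return s.x,f(s.x).reshape(-1,2)
E
python3 - <<'E'
from h import *
from plant import bot
cams=[bot.camera_model('top'),bot.camera_model('scene')]
T=lambda u,v:((u+.5)/5-.5+230,(v+.5)/5-.5+190)
S=lambda u,v:((u+.5)/6-.5+220,(v+.5)/6-.5+170)
obs=[(0,(40,-95,80),T(366,270)),(0,(80,22,30),T(136,202)),(0,(80,0,30),T(166,197)),
(0,(66,0,70),T(183,250)),(0,(0,0,70),T(195,350)),(0,(0,-50,70),T(283,343)),(0,(66,-50,70),T(264,234)),
(1,(40,-95,80),S(379,58)),(1,(66,-50,70),S(422,118)),(1,(66,0,70),S(495,155)),(1,(80,0,30),S(460,240)),(1,(80,-50,30),S(385,190))]
for t in(0,1):
    p,r=fit(obs,cams,t);print(p.round(3));print(r.round(1).tolist())
yaw=p[3]
print(proj(cams[0],bedR(p[3])@np.array((0,-25,70))+p[:3]))
E
```

```text
[ 4.60902e+02 -9.18800e+00  4.05640e+01  1.89000e-01]
[[-2.1, -0.1], [-0.9, 1.1], [0.8, 0.9], [-1.0, -0.6], [-0.0, 1.4], [-0.0, -0.0], [0.6, -0.3], [0.4, -0.2], [-1.3, -1.0], [0.8, 0.3], [-1.7, -0.1], [-3.2, 0.5]]
[ 4.6566e+02 -8.4170e+00  3.8804e+01  1.9500e-01  3.1508e+01]
[[-2.1, 0.0], [-1.0, 0.8], [0.7, 0.5], [-1.0, -0.3], [0.1, 1.2], [-0.0, -0.4], [0.7, -0.0], [0.3, 0.4], [-1.1, -1.0], [1.0, 0.2], [-1.8, -0.4], [-3.4, 0.2]]
[[277.20314205 257.91492737]]
```

```bash
cat >> h.py <<'E'
def plan(bed,target,quarter=0,obs=None):
    """print tool-frame shift (m) & rotvec (deg) to put TCP at bed target (mm), tool x=bed y, y=bed x, z=-bed z, turned `quarter` deg about bed z"""
    from plant import bot
    o=obs or bot.get_obs()
    B=bedR(bed[3]); Tg=B@R.from_euler('z',quarter,degrees=True).as_matrix()@np.array([[0,1,0],[1,0,0],[0,0,-1.]])
    C=R.from_euler('xyz',o['tcp_rot']).as_matrix()
    w=B@np.array(target,float)+bed[:3]
    d=w-o['tool_pos']
    print('t',round(o['time'],2),'bedpos',(B.T@(o['tool_pos']-bed[:3])).round(1),'width',round(o['grip_width'],1))
    print('target',w.round(1),'shift cur',(C.T@d/1000).round(4),'shift tgt-frame',(Tg.T@d/1000).round(4),'rot',R.from_matrix(C.T@Tg).as_rotvec(degrees=True).round(2))
E
python3 - <<'E'
from h import *
from plant import bot
plan([460.9,-9.2,40.6,.189],(35,-60,200))
c=bot.camera_model('wrist');o=bot.get_obs();C=R.from_euler('xyz',o['tcp_rot']).as_matrix()
print(C.T@(c['xyz']-o['tool_pos']),C.T@R.from_euler('xyz',c['rotation']).as_matrix(),c['mtx'])
E
```

```text
t 0.1 bedpos [-46.2 526.1 234.7] width 91.6
target [410.3 -80.  233.6] shift cur [-0.4074 -0.4304 -0.007 ] shift tgt-frame [-0.5861  0.0812  0.0347] rot [-25.87 -13.43  53.99]
[  79.10677382    0.63194459 -158.09174319] [[ 1.18380584e-04 -9.56081594e-01 -2.93100616e-01]
 [ 9.99999963e-01  4.08154064e-05  2.70752489e-04]
 [-2.46898451e-04 -2.93100637e-01  9.56081563e-01]] [[355.64252733   0.         280.69696067]
 [  0.         355.64252733 212.21711785]
 [  0.           0.           1.        ]]
```

{"fn": "servo_tool", "kwargs": {
  "deltas": [
    [[-0.034,-0.036,-0.001],[0,0,0]],
    [[-0.034,-0.036,-0.001],[0,0,0]],
    [[-0.034,-0.036,-0.001],[0,0,0]],
    [[-0.034,-0.036,-0.001],[0,0,0]],
    [[-0.034,-0.036,-0.001],[0,0,0]],
    [[-0.034,-0.036,0],[0,0,0]],
    [[-0.034,-0.036,0],[0,0,0]],
    [[-0.034,-0.036,0],[0,0,0]],
    [[-0.034,-0.036,0],[0,0,0]],
    [[-0.034,-0.036,0],[0,0,0]],
    [[-0.034,-0.036,0],[0,0,0]],
    [[-0.034,-0.036,0],[0,0,0]],
    [[0,0,0],[-3.7,-1.92,7.71]],
    [[0,0,0],[-3.7,-1.92,7.71]],
    [[0,0,0],[-3.7,-1.92,7.71]],
    [[0,0,0],[-3.7,-1.92,7.71]],
    [[0,0,0],[-3.7,-1.92,7.71]],
    [[0,0,0],[-3.7,-1.92,7.71]],
    [[0,0,0],[-3.7,-1.92,7.71]],
    [[0,0,0],[0,0,0]]
  ],
  "fingers": 0.6
}}

```text
time: 2.6
tool_pos: [409.4, -80.9, 231.2]
tcp_rot: [2.653, -0.002, 1.76]
contact_force: [0.6, 0.9, 0.5]
grip_width: 55.2
finger_force: 0.0
```

Run:
```python
from h import *
from plant import bot
import pickle
plan([460.9,-9.2,40.6,.189],(35,-60,200))
c=bot.camera_model('wrist');im=bot.capture('wrist');pickle.dump(c,open('w1.pkl','wb'))
cv2.imwrite('pics/w1.png',cv2.resize(im[:,:,::-1],(784,588),interpolation=cv2.INTER_CUBIC))
```

```text
t 2.6 bedpos [ 32.9 -60.8 198.3] width 55.2
target [410.3 -80.  233.6] shift cur [ 0.0008  0.0021 -0.0017] shift tgt-frame [ 0.0008  0.0021 -0.0017] rot [ 0.02 -0.11 -0.02]
```

View pics/w1.png

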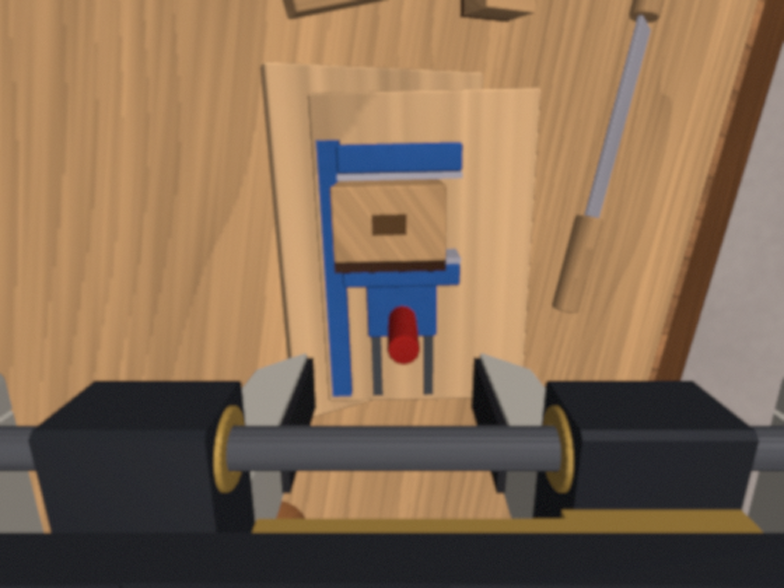

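The wrist view shows the block top with corners at (333,183), (445,182), (445,270) and (334,271), and the post top at (404,347). The fixed jaw corners are at (462,143) and (462,171), and the ledge is the strip on the left. I refit with these points.

Run:
```python
from h import *
from plant import bot
import pickle
cams=[bot.camera_model('top'),bot.camera_model('scene'),pickle.load(open('w1.pkl','rb'))]
T=lambda u,v:((u+.5)/5-.5+230,(v+.5)/5-.5+190)
S=lambda u,v:((u+.5)/6-.5+220,(v+.5)/6-.5+170)
W=lambda u,v:((u+.5)/1.4-.5,(v+.5)/1.4-.5)
w=[(2,(0,0,70),W(333,183)),(2,(66,0,70),W(445,182)),(2,(66,-50,70),W(445,270)),(2,(0,-50,70),W(334,271)),
(2,(80,22,30),W(462,143)),(2,(80,0,30),W(462,171)),(2,(-15,25,10),W(318,141)),(2,(-15,-165,10),W(333,396)),(2,(0,-165,10),W(352,394)),
(2,(80,-70,30),W(460,285)),(2,(40,-95,80),W(404,347))]
s=[(0,(40,-95,80),T(366,270)),(0,(80,22,30),T(136,202)),(0,(80,0,30),T(166,197)),
(0,(66,0,70),T(183,250)),(0,(0,0,70),T(195,350)),(0,(0,-50,70),T(283,343)),(0,(66,-50,70),T(264,234)),
(1,(40,-95,80),S(379,58)),(1,(66,-50,70),S(422,118)),(1,(66,0,70),S(495,155))]
for o,t in((w,0),(w,1),(w+s,0)):
    p,r=fit(o,cams,t);print(p.round(3).tolist());print(r.round(1).tolist())
```

```text
[460.788, -11.647, 37.364, 0.21]
[[-1.9, 2.1], [1.2, 1.2], [0.4, -0.5], [0.8, 0.2], [0.7, -0.6], [0.1, 5.0], [-1.0, -0.6], [-0.4, -0.8], [-0.2, 0.4], [-0.1, -1.6], [-0.5, -0.5]]
[461.076, -11.545, 37.473, 0.209, 28.458]
[[-2.2, 2.0], [1.0, 1.2], [0.2, -0.4], [0.5, 0.1], [0.9, -0.6], [0.3, 5.0], [-0.7, -0.6], [-0.2, -0.9], [-0.1, 0.3], [0.0, -1.5], [-0.9, -0.4]]
[460.57, -11.431, 37.967, 0.208]
[[-1.8, 1.7], [1.5, 1.0], [0.6, -0.6], [0.8, 0.0], [1.0, -0.7], [0.4, 4.9], [-0.9, -0.9], [-0.6, -0.7], [-0.5, 0.5], [-0.0, -1.6], [-0.5, -0.5], [-1.5, -0.4], [-0.4, 1.6], [1.2, 1.2], [-0.4, -0.3], [1.0, 1.6], [0.9, -0.1], [1.2, -0.3], [-0.5, 0.4], [-1.8, -0.4], [0.4, 0.7]]
```

```bash
cat >> h.py <<'E'
BED=[460.8,-11.5,37.6,.209]
E
python3 - <<'E'
from h import *
plan(BED,(40,-95,45))
E
```

```text
t 2.65 bedpos [ 34.5 -57.8 201.4] width 55.2
target [ 494.4 -101.5   96.1] shift cur [-0.0359  0.006   0.1567] shift tgt-frame [-0.0372  0.0055  0.1564] rot [ 0.02  0.45 -0.9 ]
```

{"fn": "servo_tool", "kwargs": {
  "deltas": [
    [[-0.018,0.003,0],[0,0.45,-0.9]],
    [[-0.019,0.0025,0],[0,0,0]],
    [[0,0,0.04],[0,0,0]],
    [[0,0,0.04],[0,0,0]],
    [[0,0,0.04],[0,0,0]],
    [[0,0,0.036],[0,0,0]],
    [[0,0,0],[0,0,0]],
    [[0,0,0],[0,0,0]]
  ]
}}

```text
time: 3.65
tool_pos: [494.7, -101.8, 97.2]
tcp_rot: [2.651, -0.0, 1.778]
contact_force: [-0.1, 0.6, -0.0]
grip_width: 54.9
finger_force: 0.0
```

{"fn": "servo_tool", "kwargs": {
  "deltas": [
    [[0,0,0],[0,0,0]],
    [[0,0,0],[0,0,0]],
    [[0,0,0],[0,0,0]],
    [[0,0,0],[0,0,0]],
    [[0,0,0],[0,0,0]],
    [[0,0,0],[0,0,0]]
  ],
  "fingers": 0
}}

```text
time: 4.4
tool_pos: [493.4, -101.6, 96.4]
tcp_rot: [2.653, -0.0, 1.778]
contact_force: [-8.7, -2.3, 4.6]
grip_width: 19.3
finger_force: 30.0
```

Run:
```python
from h import *
plan(BED,(40,-140,45))
```

```text
t 4.4 bedpos [ 39.3 -94.9  45.7] width 19.3
target [ 503.7 -145.5   96.1] shift cur [-0.0451  0.0008  0.0007] shift tgt-frame [-0.0451  0.0007  0.0007] rot [ 0.02  0.03 -0.11]
```

{"fn": "servo_tool", "kwargs": {
  "deltas": [
    [[-0.006,0,0],[0,0,0]],
    [[-0.008,0,0],[0,0,0]],
    [[-0.008,0,0],[0,0,0]],
    [[-0.008,0,0],[0,0,0]],
    [[-0.008,0,0],[0,0,0]],
    [[-0.004,0,0],[0,0,0]],
    [[0,0,0],[0,0,0]]
  ]
}}

```text
time: 5.28
tool_pos: [502.2, -142.2, 96.4]
tcp_rot: [2.652, -0.002, 1.778]
contact_force: [-6.4, 1.0, 4.6]
grip_width: 19.5
finger_force: 30.0
```

Run:
```python
from h import *
plan(BED,(33,-25,35))
```

```text
t 5.28 bedpos [  39.4 -136.4   45.7] width 19.5
target [478.4 -33.3  84. ] shift cur [ 0.1114 -0.0066  0.0108] shift tgt-frame [ 0.1114 -0.0064  0.0107] rot [ 0.03 -0.05 -0.11]
```

Jaw opened by about 42 mm. Release and rise, then look from above.

{"fn": "servo_tool", "kwargs": {
  "deltas": [
    [[0,0,0],[0,0,0]],
    [[0,0,0],[0,0,0]],
    [[0,0,-0.03],[0,0,0]],
    [[0,0,-0.04],[0,0,0]],
    [[0.02,0,-0.05],[0,0,0]],
    [[0.05,-0.003,0],[0,0,0]],
    [[0.041,-0.003,0],[0,0,0]],
    [[0,0,0],[0,0,0]]
  ],
  "fingers": 1
}}

```text
time: 6.28
tool_pos: [418.6, -44.3, 199.7]
tcp_rot: [2.651, -0.001, 1.781]
contact_force: [-0.0, 0.3, -0.4]
grip_width: 91.0
finger_force: 0.0
```

Run:
```python
from h import *
from plant import bot
import pickle
plan(BED,(33,-25,35))
c=bot.camera_model('wrist');im=bot.capture('wrist');pickle.dump(c,open('w2.pkl','wb'))
cv2.imwrite('pics/w2.png',cv2.resize(im[:,:,::-1],(784,588),interpolation=cv2.INTER_CUBIC))
```

```text
t 6.28 bedpos [ 33.6 -23.3 165.7] width 91.0
target [478.4 -33.3  84. ] shift cur [-0.0019 -0.0008  0.1307] shift tgt-frame [-0.0017 -0.0006  0.1307] rot [ 0.09 -0.08  0.04]
```

View pics/w2.png

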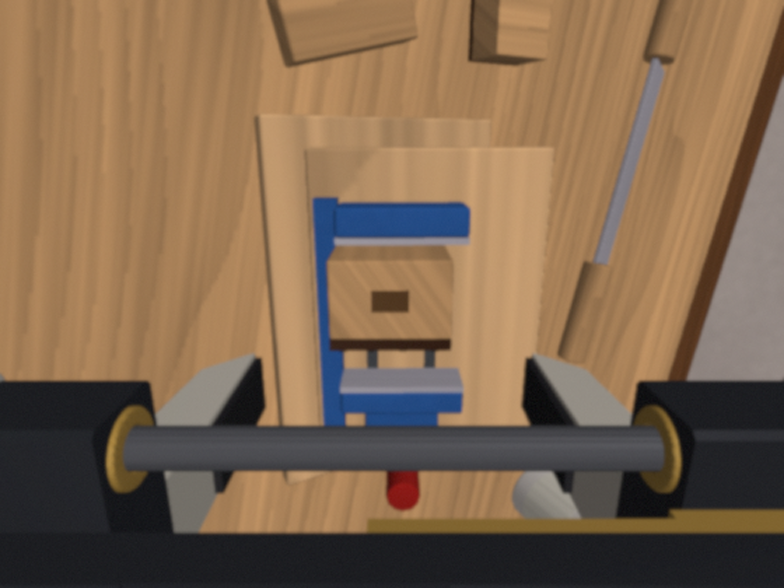

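The jaw is open and the block stayed by the fixed jaw, with top corners at (328,260), (453,259), (451,348) and (330,349). I refine the bed and block positions with both wrist views.

Run:
```python
from h import *
import pickle
cams=[0,0,pickle.load(open('w1.pkl','rb')),pickle.load(open('w2.pkl','rb'))]
W=lambda u,v:((u+.5)/1.4-.5,(v+.5)/1.4-.5)
w=[(2,(0,0,70),W(333,183)),(2,(66,0,70),W(445,182)),(2,(66,-50,70),W(445,270)),(2,(0,-50,70),W(334,271)),
(2,(80,22,30),W(462,143)),(2,(80,0,30),W(462,173)),(2,(-15,25,10),W(318,141)),(2,(-15,-165,10),W(333,396)),(2,(0,-165,10),W(352,394)),
(2,(80,-70,30),W(460,285)),(2,(40,-95,80),W(404,347))]
v=[(3,(0,0,70),W(328,260)),(3,(66,0,70),W(453,259)),(3,(66,-50,70),W(451,348)),(3,(0,-50,70),W(330,349)),
(3,(80,22,30),W(468,204)),(3,(-15,25,10),W(314,199))]
p,r=fit(w+v,cams,0);print(p.round(3).tolist());print(r.round(1).tolist())
nb=[x for x in w+v if x[1][2]!=70];p,r=fit(nb,cams,0);print(p.round(3).tolist());print(r.round(1).tolist())
B=bedR(.209);org=np.array([460.8,-11.5,37.6])
def f(q):
    return np.ravel([proj(cams[k],B@np.array([b[0]+q[0],b[1]+q[1],b[2]+q[2]])+org)[0]-u for k,b,u in v[:4]+w[:4]])
s=least_squares(f,[0,0,0]);print('block offset',s.x,s.fun.round(1))
```

```text
[460.764, -11.824, 37.243, 0.212]
[[-2.0, 2.4], [1.1, 1.3], [0.4, -0.5], [0.9, 0.4], [0.5, -0.5], [-0.0, 3.6], [-1.1, -0.3], [-0.1, -0.8], [0.0, 0.4], [-0.1, -1.6], [-0.3, -0.4], [-1.0, -0.5], [0.3, -0.1], [-0.4, -0.1], [0.3, -0.6], [1.9, 2.1], [-0.7, -0.2]]
[460.964, -11.98, 36.921, 0.214]
[[0.4, -0.4], [-0.1, 3.7], [-1.1, -0.1], [0.1, -0.8], [0.2, 0.3], [-0.1, -1.6], [-0.2, -0.4], [1.8, 2.2], [-0.6, -0.0]]
block offset [-0.12267083  0.12036564  0.59105703] [-1.  -1.   0.6 -0.3 -0.3 -0.1  0.1 -0.8 -2.   1.8  1.4  0.9  0.5 -0.6
  0.7  0.1]
```

{"fn": "servo_tool", "kwargs": {
  "deltas": [
    [[-0.002,-0.001,0.03],[0,0,0]],
    [[0,0,0.04],[0,0,0]],
    [[0,0,0.035],[0,0,0]],
    [[0,0,0.023],[0,0,0]],
    [[0,0,0],[0,0,0]],
    [[0,0,0],[0,0,0]]
  ]
}}

```text
time: 7.08
tool_pos: [478.5, -37.0, 86.8]
tcp_rot: [2.651, -0.0, 1.777]
contact_force: [0.3, -0.9, 0.3]
grip_width: 92.2
finger_force: 0.0
```

{"fn": "servo_tool", "kwargs": {
  "deltas": [
    [[0,0,0],[0,0,0]],
    [[0,0,0],[0,0,0]],
    [[0,0,0],[0,0,0]],
    [[0,0,0],[0,0,0]],
    [[0,0,0],[0,0,0]]
  ],
  "fingers": 0.3
}}

```text
time: 7.7
tool_pos: [478.2, -36.5, 86.7]
tcp_rot: [2.651, -0.0, 1.778]
contact_force: [-4.3, -1.9, 7.0]
grip_width: 65.9
finger_force: 30.0
```

Run:
```python
from h import *
plan(BED,(33,-25,37))
```

```text
t 7.7 bedpos [ 33.5 -28.   37.8] width 65.9
target [477.5 -33.5  85.8] shift cur [ 0.003  -0.0005  0.0008] shift tgt-frame [ 0.003  -0.0005  0.0008] rot [ 0.12  0.05 -0.11]
```

{"fn": "servo_tool", "kwargs": {
  "deltas": [
    [[0,0,-0.01],[0,0,0]],
    [[0,0,-0.02],[0,0,0]],
    [[0,0,-0.03],[0,0,0]],
    [[0,0,0],[0,0,-9]],
    [[0,0,0],[0,0,-9]],
    [[0,0,0],[0,0,-9]],
    [[0,0,0],[0,0,-9]],
    [[0,0,0],[0,0,-9]],
    [[0,0,0],[0,0,-9]],
    [[0,0,0],[0,0,-9]],
    [[0,0,0],[0,0,-9]],
    [[0,0,0],[0,0,-9]],
    [[0,0,0],[0,0,-9]],
    [[0,0,0],[0,0,0]],
    [[0,0,0],[0,0,0]]
  ]
}}

```text
time: 9.57
tool_pos: [450.5, -42.1, 139.2]
tcp_rot: [3.139, 0.49, -2.938]
contact_force: [-0.6, -0.8, -1.9]
grip_width: 65.4
finger_force: 30.0
```

Run:
```python
from h import *
plan(BED,(31,-36,40),90)
```

```text
t 9.57 bedpos [ 33.1 -27.8  97.4] width 65.4
target [476.7 -44.9  87.5] shift cur [ 0.0022 -0.0082  0.0574] shift tgt-frame [ 0.0021 -0.0082  0.0574] rot [-0.01  0.07 -0.3 ]
```

{"fn": "servo_tool", "kwargs": {
  "deltas": [
    [[0.002,-0.008,0],[0,0,-0.3]],
    [[0,0,0.02],[0,0,0]],
    [[0,0,0.02],[0,0,0]],
    [[0,0,0.012],[0,0,0]],
    [[0,0,0.005],[0,0,0]],
    [[0,0,0],[0,0,0]],
    [[0,0,0],[0,0,0]]
  ]
}}

```text
time: 10.45
tool_pos: [476.9, -45.1, 88.5]
tcp_rot: [-3.139, 0.491, -2.929]
contact_force: [-0.3, -0.4, -1.3]
grip_width: 66.1
finger_force: 30.0
```

Run:
```python
from h import *
from plant import bot
plan(BED,(31,-36,37.8),90)
im=bot.capture('wrist')
cv2.imwrite('pics/w3.png',cv2.resize(im[:,:,::-1],(784,588),interpolation=cv2.INTER_CUBIC))
```

```text
t 10.45 bedpos [ 31.7 -36.2  40.8] width 66.1
target [477.7 -44.7  85.5] shift cur [0.0007 0.0002 0.003 ] shift tgt-frame [0.0007 0.0002 0.003 ] rot [-0.05  0.11  0.19]
```

View pics/w3.png

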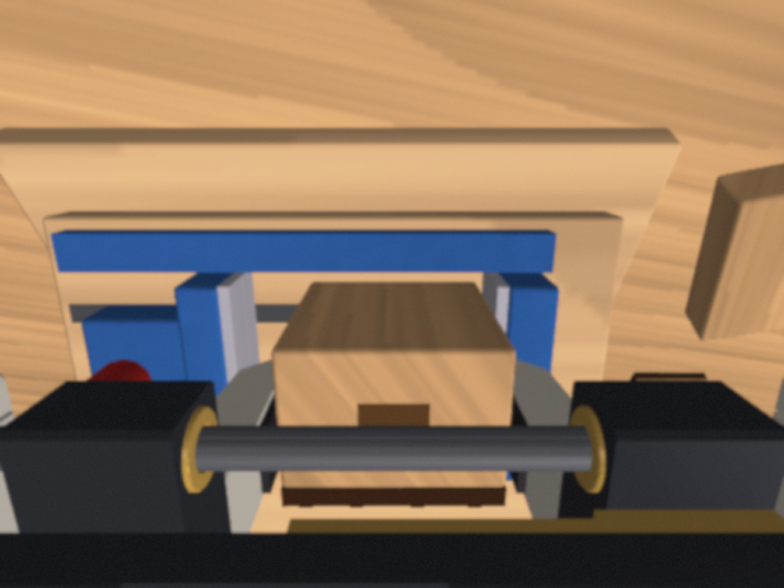

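The block is turned correctly, with the bark at (395,496) facing uphill. A small gap to the ledge is visible between rows 270 and 283, so I measure it.

Run:
```python
from h import *
from plant import bot
c=bot.camera_model('wrist')
B=bedR(.209);o=np.array(BED[:3])
def bp(u,v,z):
    u=(u+.5)/1.4-.5;v=(v+.5)/1.4-.5
    d=B.T@R.from_euler('xyz',c['rotation']).as_matrix()@np.linalg.solve(c['mtx'],[u,v,1]);s=B.T@(c['xyz']-o)
    return (s+d*(z-s[2])/d[2]).round(1)
for n,a in dict(ledge=(390,270,10),lowL=(312,283,3),lowR=(475,283,3),topL=(276,350,73),topR=(513,349,73),barkL=(283,505,73),barkR=(505,505,73),fixfaceTopLow=(508,274,30),jawfaceTop=(219,274,30)).items():print(n,bp(*a))
```

```text
ledge [ -0.4 -37.3  10. ]
lowL [  6.9 -69.1   3. ]
lowR [ 6.7 -2.7  3. ]
topL [  6.4 -68.   73. ]
topR [ 5.9 -3.4 73. ]
barkL [ 57.1 -69.2  73. ]
barkR [56.9 -2.  73. ]
fixfaceTopLow [-4.1  4.  30. ]
jawfaceTop [ -3.8 -96.8  30. ]
```

{"fn": "servo_tool", "kwargs": {
  "deltas": [
    [[0.004,0,0],[0,0,0]],
    [[0,0,0.002],[0,0,0]],
    [[0,0,0.001],[0,0,0]],
    [[0,0,0],[0,0,0]],
    [[0,0,0],[0,0,0]]
  ]
}}

```text
time: 11.12
tool_pos: [475.8, -44.7, 85.9]
tcp_rot: [-3.14, 0.486, -2.93]
contact_force: [-0.3, -1.4, -1.9]
grip_width: 65.7
finger_force: 30.0
```

{"fn": "servo_tool", "kwargs": {
  "deltas": [
    [[0,0,0.001],[0,0,0]],
    [[0,0,0],[0,0,0]]
  ]
}}

```text
time: 11.38
tool_pos: [476.4, -44.6, 85.3]
tcp_rot: [-3.14, 0.486, -2.93]
contact_force: [0.7, -0.3, -1.2]
grip_width: 66.0
finger_force: 30.0
```

Run:
```python
from h import *
plan(BED,(27.5,-36,37.8),90)
```

```text
t 11.38 bedpos [ 29.9 -35.6  38.2] width 66.0
target [474.7 -45.4  83.9] shift cur [ 0.0024 -0.0004  0.0004] shift tgt-frame [ 0.0024 -0.0004  0.0004] rot [-0.05 -0.18  0.12]
```

{"fn": "servo_tool", "kwargs": {
  "deltas": [
    [[0.001,0,0.001],[0,0,0]],
    [[0,0,0],[0,0,0]],
    [[0,0,0],[0,0,0]]
  ]
}}

```text
time: 11.75
tool_pos: [476.4, -44.5, 85.1]
tcp_rot: [-3.139, 0.485, -2.93]
contact_force: [-4.1, -0.4, 6.1]
grip_width: 65.6
finger_force: 30.0
```

{"fn": "servo_tool", "kwargs": {
  "deltas": [
    [[0,0,0],[0,0,0]],
    [[0,0,0],[0,0,0]],
    [[0,0,0],[0,0,0]],
    [[0,0,-0.02],[0,0,0]],
    [[0,0,-0.05],[0,0,0]],
    [[0,0,-0.06],[0,0,0]],
    [[0,0,0],[0,0,9]],
    [[0,0,0],[0,0,9]],
    [[0,0,0],[0,0,9]],
    [[0,0,0],[0,0,9]],
    [[0,0,0],[0,0,9]],
    [[0,0,0],[0,0,9]],
    [[0,0,0],[0,0,9]],
    [[0,0,0],[0,0,9]],
    [[0,0,0],[0,0,9]],
    [[0,0,0],[0,0,9]],
    [[0,0,0],[0,0,0]],
    [[0,0,0],[0,0,0]]
  ],
  "fingers": 1
}}

```text
time: 14.0
tool_pos: [417.0, -56.9, 199.7]
tcp_rot: [2.657, 0.003, 1.784]
contact_force: [0.2, 0.0, 0.3]
grip_width: 91.7
finger_force: 0.0
```

Run:
```python
from h import *
from plant import bot
import pickle
plan(BED,(40,-137,45))
c=bot.camera_model('wrist');im=bot.capture('wrist');pickle.dump(c,open('w4.pkl','wb'))
cv2.imwrite('pics/w4.png',cv2.resize(im[:,:,::-1],(784,588),interpolation=cv2.INTER_CUBIC))
```

```text
t 14.0 bedpos [ 29.9 -35.4 167.6] width 91.7
target [ 503.1 -142.6   96.1] shift cur [-0.1016  0.0101  0.1227] shift tgt-frame [-0.1016  0.0101  0.1226] rot [-0.25  0.04  0.28]
```

View pics/w4.png

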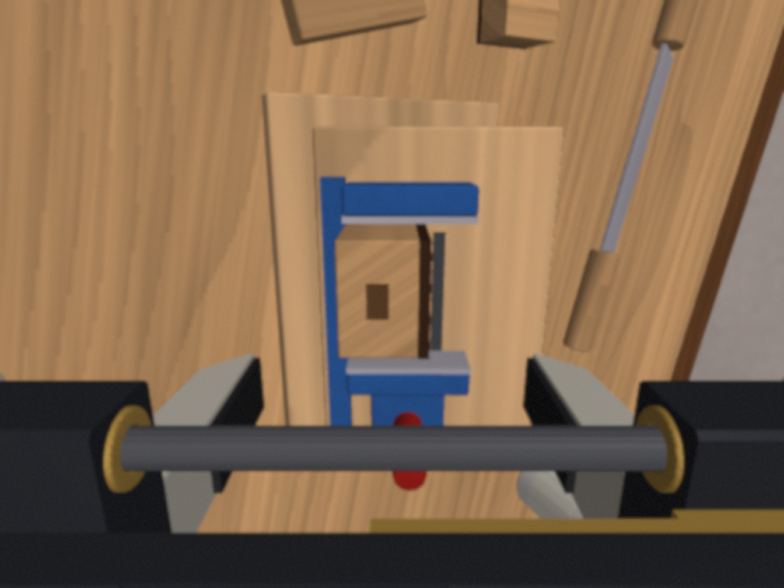

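The block stands with its bark, the dark edge at (425,290), facing uphill. The jaw is still back, with the post top at (409,478). Now I pinch the post again.

{"fn": "servo_tool", "kwargs": {
  "deltas": [
    [[-0.05,0.005,0],[-0.25,0,0.3]],
    [[-0.051,0.005,0],[0,0,0]],
    [[0,0,0],[0,0,0]],
    [[0,0,0.04],[0,0,0]],
    [[0,0,0.04],[0,0,0]],
    [[0,0,0.042],[0,0,0]],
    [[0,0,0],[0,0,0]],
    [[0,0,0],[0,0,0]]
  ],
  "fingers": 0.6
}}

```text
time: 15.05
tool_pos: [502.4, -141.8, 97.6]
tcp_rot: [2.652, -0.0, 1.778]
contact_force: [-1.3, 1.2, -1.0]
grip_width: 55.1
finger_force: 0.0
```

{"fn": "servo_tool", "kwargs": {
  "deltas": [
    [[0,0,0],[0,0,0]],
    [[0,0,0],[0,0,0]],
    [[0,0,0],[0,0,0]],
    [[0,0,0],[0,0,0]],
    [[0,0,0],[0,0,0]],
    [[0,0,0],[0,0,0]]
  ],
  "fingers": 0
}}

```text
time: 15.8
tool_pos: [502.1, -142.4, 96.7]
tcp_rot: [2.653, -0.0, 1.776]
contact_force: [-6.2, -1.5, 3.9]
grip_width: 19.6
finger_force: 30.0
```

Run:
```python
from h import *
plan(BED,(40,-111,45))
```

```text
t 15.8 bedpos [  39.4 -136.6   46. ] width 19.6
target [ 497.7 -117.1   96.1] shift cur [0.0256 0.0005 0.001 ] shift tgt-frame [0.0256 0.0006 0.001 ] rot [-0.02  0.07 -0.18]
```

{"fn": "servo_tool", "kwargs": {
  "deltas": [
    [[0.006,0,0],[0,0,0]],
    [[0.006,0,0],[0,0,0]],
    [[0.005,0,0],[0,0,0]],
    [[0.003,0,0],[0,0,0]],
    [[0.002,0,0],[0,0,0]],
    [[0,0,0],[0,0,0]],
    [[0,0,0],[0,0,0]]
  ]
}}

```text
time: 16.68
tool_pos: [497.6, -121.5, 96.7]
tcp_rot: [2.653, 0.001, 1.776]
contact_force: [-7.4, -4.5, 3.0]
grip_width: 19.4
finger_force: 30.0
```

{"fn": "servo_tool", "kwargs": {
  "deltas": [
    [[0.001,0,0],[0,0,0]],
    [[0.001,0,0],[0,0,0]],
    [[0,0,0],[0,0,0]],
    [[0,0,0],[0,0,0]]
  ]
}}

```text
time: 17.18
tool_pos: [497.2, -119.7, 96.7]
tcp_rot: [2.653, 0.001, 1.775]
contact_force: [-7.4, -5.7, 4.2]
grip_width: 19.2
finger_force: 30.0
```

{"fn": "servo_tool", "kwargs": {
  "deltas": [
    [[0.001,0,0],[0,0,0]],
    [[0.001,0,0],[0,0,0]],
    [[0,0,0],[0,0,0]],
    [[0,0,0],[0,0,0]]
  ]
}}

```text
time: 17.68
tool_pos: [496.8, -118.0, 96.7]
tcp_rot: [2.653, 0.002, 1.775]
contact_force: [-7.3, -5.7, 3.5]
grip_width: 19.6
finger_force: 30.0
```

{"fn": "servo_tool", "kwargs": {
  "deltas": [
    [[0.001,0,0],[0,0,0]],
    [[0,0,0],[0,0,0]],
    [[0,0,0],[0,0,0]]
  ]
}}

```text
time: 18.05
tool_pos: [496.6, -117.1, 96.7]
tcp_rot: [2.653, 0.002, 1.775]
contact_force: [-6.8, -5.8, 2.9]
grip_width: 19.3
finger_force: 30.0
```

{"fn": "servo_tool", "kwargs": {
  "deltas": [
    [[0.001,0,0],[0,0,0]],
    [[0,0,0],[0,0,0]],
    [[0,0,0],[0,0,0]]
  ]
}}

```text
time: 18.42
tool_pos: [496.4, -116.2, 96.7]
tcp_rot: [2.653, 0.002, 1.775]
contact_force: [-8.2, -6.6, 2.8]
grip_width: 19.5
finger_force: 30.0
```

{"fn": "servo_tool", "kwargs": {
  "deltas": [
    [[0.001,0,0],[0,0,0]],
    [[0,0,0],[0,0,0]],
    [[0,0,0],[0,0,0]]
  ]
}}

```text
time: 18.8
tool_pos: [496.4, -116.0, 96.7]
tcp_rot: [2.653, 0.003, 1.774]
contact_force: [-8.6, -8.6, 2.6]
grip_width: 19.6
finger_force: 30.0
```

{"fn": "servo_tool", "kwargs": {
  "deltas": [
    [[0.001,0,0],[0,0,0]],
    [[0.001,0,0],[0,0,0]],
    [[0,0,0],[0,0,0]],
    [[0,0,0],[0,0,0]]
  ]
}}

```text
time: 19.3
tool_pos: [496.4, -116.0, 96.8]
tcp_rot: [2.653, 0.007, 1.772]
contact_force: [-7.8, -16.6, -2.7]
grip_width: 19.4
finger_force: 30.0
```

Run:
```python
from h import *
plan(BED,(40,-111,45))
```

```text
t 19.3 bedpos [  39.4 -109.6   46. ] width 19.4
target [ 497.7 -117.1   96.1] shift cur [-0.0014  0.0006  0.0011] shift tgt-frame [-0.0014  0.0006  0.001 ] rot [-0.02  0.54 -0.22]
```

{"fn": "servo_tool", "kwargs": {
  "deltas": [
    [[-0.0015,0,0],[0,0,0]],
    [[0,0,0],[0,0,0]]
  ]
}}

```text
time: 19.55
tool_pos: [496.4, -116.0, 96.7]
tcp_rot: [2.653, 0.004, 1.773]
contact_force: [-7.5, -11.2, 1.2]
grip_width: 19.6
finger_force: 30.0
```

{"fn": "servo_tool", "kwargs": {
  "deltas": [
    [[0,0,0],[0,0,0]],
    [[0,0,0],[0,0,0]],
    [[0,0,0],[0,0,0]],
    [[0,0,-0.03],[0,0,0]],
    [[0,0,-0.05],[0,0,0]],
    [[0.03,0,-0.05],[0,0,0]],
    [[0.04,0,-0.02],[0,0,0]],
    [[0,0,0],[0,0,0]],
    [[0,0,0],[0,0,0]]
  ],
  "fingers": 0.6
}}

```text
time: 20.68
tool_pos: [413.6, -59.4, 229.3]
tcp_rot: [2.652, -0.0, 1.777]
contact_force: [-0.7, -0.1, -0.5]
grip_width: 55.3
finger_force: 0.0
```

Run:
```python
from h import *
from plant import bot
import pickle
plan(BED,(40,-111,45))
c=bot.camera_model('wrist');im=bot.capture('wrist');pickle.dump(c,open('w5.pkl','wb'))
cv2.imwrite('pics/w5.png',cv2.resize(im[:,:,::-1],(784,588),interpolation=cv2.INTER_CUBIC))
```

```text
t 20.68 bedpos [ 40.5 -37.  195.6] width 55.3
target [ 497.7 -117.1   96.1] shift cur [-0.0738 -0.0004  0.1507] shift tgt-frame [-0.074  -0.0005  0.1506] rot [ 0.03  0.07 -0.14]
```

View pics/w5.png

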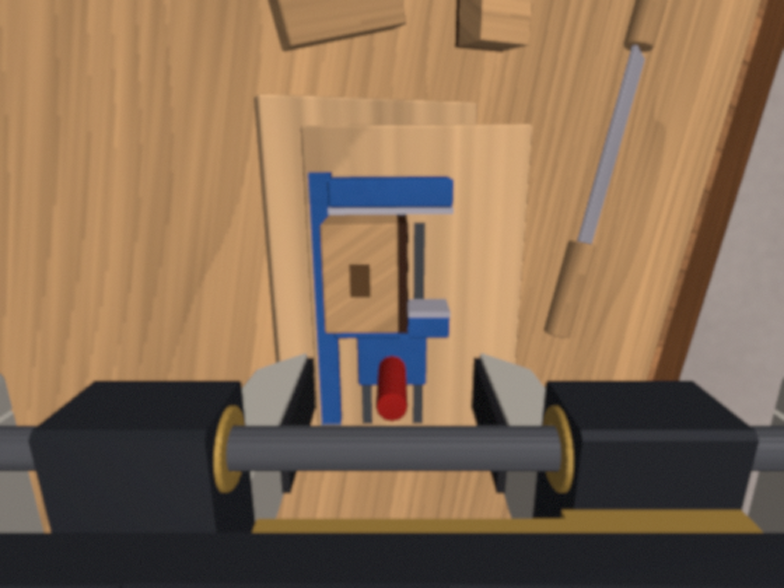

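The block is clamped between the jaws. Its top corners are at about (322,222), (399,217), (407,332) and (325,333), and the post top is at (392,402). One numeric check before handing in.

Run:
```python
from h import *
import pickle
c=pickle.load(open('w5.pkl','rb'));B=bedR(.209);o=np.array(BED[:3])
def bp(u,v,z):
    u=(u+.5)/1.4-.5;v=(v+.5)/1.4-.5
    d=B.T@R.from_euler('xyz',c['rotation']).as_matrix()@np.linalg.solve(c['mtx'],[u,v,1]);s=B.T@(c['xyz']-o)
    return (s+d*(z-s[2])/d[2]).round(1)
for a in((322,222,70),(407,217,70),(408,332,70),(325,333,70),(392,402,80),(452,178,30),(448,336,30)):print(a,bp(*a))
for b in((0,0,70),(50,0,70),(50,-66,70),(0,-66,70),(40,-111,80),(80,22,30),(80,-86,30)):
    print(b,(proj(c,B@np.array(b)+o)[0]*1.4).round(0))
```

```text
(322, 222, 70) [ 0.8  0.7 70. ]
(407, 217, 70) [49.1  3.4 70. ]
(408, 332, 70) [ 50.1 -66.3  70. ]
(325, 333, 70) [ -0.4 -66.8  70. ]
(392, 402, 80) [  40.3 -108.4   80. ]
(452, 178, 30) [78.5 22.3 30. ]
(448, 336, 30) [ 79.2 -84.8  30. ]
(0, 0, 70) [320. 223.]
(50, 0, 70) [408. 223.]
(50, -66, 70) [408. 331.]
(0, -66, 70) [325. 331.]
(40, -111, 80) [391. 406.]
(80, 22, 30) [454. 178.]
(80, -86, 30) [449. 337.]
```

Every feature matches the goal: block at x = 0 to 50 mm and y = 0 to -66 mm in bed coordinates, lying flat, with the jaw against it. I hand it in.

```bash
python3 -c "
from plant import bot
print(bot.close_job())"
```

```text
the job is handed in; nothing more can be done
None
```

The job is handed in at about 21 s; by my last camera measurement the block is flat on the bed against the ledge and fixed jaw, bark up the slope and the jaw closed on it, though the judge gave no verdict.

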